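Load a probe into a dry-box pass box

TASK

Load the white debug probe into the dry box's pass box. First check by touch that the inner door is shut: press its tab firmly, but not hard, in the closing direction until the door is up against its stop, as it may look shut and yet stand ajar; only then slide the outer door wide open, slide the probe lengthwise in under the header bar until it is completely inside, and slide the outer door fully shut again. Never have the outer door open while the inner door is ajar, and leave the other things on the bench where they are.

Things in the scene. Friction and masses are not known exactly. Their poses are not given: they have to be found in the camera images.
- pass_box: Low aluminium pass box (air lock) fixed to the bench, joined to a white dry box. Origin on the bench under the chamber's middle; x: loading direction, from outer to inner door; y: left of x; z up. Side walls 34 mm high, 6 thick, inner faces at y = +-24 mm, x = -68 to 52; clear roof; the bench is its floor. White box: x = 79 to 199, y = +-55, 91 mm high.
- slot_mouth (a point): Fixed point on the bench under the front face of the outer header bar, 52 mm before the pass box's origin (x = -52 mm); axes as the pass box. The fixed bar is 12 mm deep (x), z = 22 to 34 mm; the passage under it is 48 mm wide and 22 high. The bar runs on to y = -104 mm as the door's rail and ends in a post. The inner bar (x = 40 to 52) is alike but runs to y = +104.
- inner_tab_shut (a point): Fixed point of the pass box (x = 46, y = 0, z = 52 mm; same axes): where the middle of the inner door's tab is WHEN that door is shut. The tab is an upright black block 24 mm (x) by 10 (y), z = 38 to 66, on a steel slide hung over the inner bar. The door opens to +y, closes to -y, starts 0 to 14 mm open (not measured) and stays where left.
- inner_sill (a point): Fixed point of the pass box on the bench under the inner door (x = 59, y = 0 mm; same axes). How that door feels: sliding it takes about 3 N; at shut it meets a firm stop. A push of 6 to 25 N on the tab towards -y seats it and proves it shut; more than 40 N is too hard.
- outer_door (a joint): Outer sliding door, m: 0 shut (as at the start), 0.066 fully open, moving to -y of the pass box; about 2 N friction, stays where left, firm end stops. The passage is clear from 0.055 up. Steel plate 62 mm wide (y), at x = -76 to -70 mm, with a flange (top at z = 39) over the header. The probe must be wholly beyond x = -70 for the door to shut.
- outer_tab (a point): Middle of the outer door's tab, moves with the door: an upright black block 24 mm (x) by 10 (y) by 28 high, z = 38 to 66 mm, at x = -57 mm and y = minus the joint value in the pass box's frame; axes as the pass box.
- probe: White debug probe with a blue underside: a flat box 42 mm wide (x), 88 long (y; its firm body is y = -41 to +41 mm) and 15 high, about 60 g, loose on the bench. Origin at the middle of its underside, z up. Either end may go in first.
Not all that is in view belongs to the job. Leave any orange look-alike of the probe alone.

How it is judged:
By the outcome, as a careful person would: the job done as asked, in the order asked, and still so for the second after the job is handed in, with the robot touching nothing.
It also fails if it takes over 72 s, if anything falls off the work surface, if the arm or the gripper's body presses on something with over 40 N, if the wrist force passes 120 N, or if a joint passes its speed limit or range.

ROBOT

A 7-joint arm with a two-finger parallel gripper is mounted at the origin on a cart in front of the work surface, level with it; the furniture and walls round the work are solid. World frame = base frame: x ahead of the robot, y to its left, z up, the work surface at z = 0. Lengths are in m, angles in rad, forces in N, time in s.
With the tool pointing down it reaches from about 0.425 to 0.925 m from the base axis. Payload 6.8 kg.
Tool frame: the origin (TCP) lies at the very end of the fingers, on their centre line; the grasp point (between the pads) lies 19 mm behind it; z points along the fingers, y is the line along which they close (so a half turn about z gives the same grasp; the last joint's range is limited). The gripper opens to 85 mm and grips with 20 to 120 N. Pads are 22 mm wide; open, the fingers measure 114 mm over their backs; the gripper's body (76 mm by 85 mm) begins 54 mm behind the grasp point. The pads swing forward as they close: fully open they stand 13 mm farther back than shut.
Start: joints at [-1.258, 0.477, 0.022, 1.555, -0.011, 1.109, -0.083], TCP at [0.276, 0.616, 0.231] pointing down, gripper open.
Joint ranges: [-2.96, 2.96], [-0.34, 2.1], [-1.41, 1.46], [0.24, 2.44], [-1.37, 4.51], [0.17, 1.92], [-2.96, 2.96]. Speed limits (rad/s): [2.39, 2.39, 3.14, 3.14, 3.14, 3.14, 3.14].

INTERFACE

Orientations are given as a unit quaternion [w, x, y, z].
In Python, from station import get_obs, read_camera, hand_in gives the robot as it stands.
- The arm moves only by the tool arm_command, never from a script. Its argument "commands" is one flat list of numbers, 7 for each row, row after row: the shift along the tool's x, y, z in m, then the turn, a rotation vector about the tool's x, y, z in degrees, then the opening, from 0 (shut) to 1 (fully open). In form: [tx, ty, tz, rx, ry, rz, fingers, tx, ty, tz, rx, ry, rz, fingers, ...]. A call has 1 to 8 rows; each row is the pose to reach, as a shift and turn from the pose commanded when the call began, along the tool's axes at that moment; what a row does not reach only later rows make up. A row lasts 1/10 s, in which the tool goes at most 50 mm and 8.59 degrees, less where a joint would pass 70% of its speed; a pose out of reach is approached as far as the arm can. A call with a gripper value outside its range is refused whole. The fingers move at their own pace and stop on an object; "force" is the grip in N (left out, the last holds). Time passes only in rows, so rows that repeat a pose let the fingers close. It gives the time, the measured TCP pose, the force, the opening and the grip force at its end, in the units of the state.
- get_obs(): the state, without advancing time (a new reading comes with each control period).
- read_camera(name): name is "scene" or "top" or "wrist"; returns a dict with "img" (480x640x3 uint8, red, green, blue), "camera_matrix" (3x3 intrinsics, pixels), "pose" (4x4, takes a point from camera to world coordinates). Camera axes: x right, y down, z forward; pixel columns grow to the right and rows downward; lengths in m; the calibration is good to about 2 mm. A picture is of the moment at which its call begins. There is no depth.
- hand_in(): hands the job in; it is judged then, once.
The state is a dict: "t": time; "q": joint angles; "joint_vel": joint speeds; "joint_torque": joint torques, N m; "eef_pos": TCP position; "tool_rot": TCP orientation; "contact_force": force on the tool from outside, world axes, zero at the start; "torque": the same for the moment, N m; "gripper_width": opening from 0.0 (shut) to 1.0 (fully open); "grasp_force": force on a finger pad.
Only numpy, scipy, OpenCV 4.12 (cv2) and the standard library are available. Lean on these libraries where they do the work, as an engineer would, in place of code of your own. Each camera call takes 0.05 s, during which the arm holds its last target. There are 200 camera calls.

## Working session

There is one attempt and no reset: what is moved stays moved. The work goes in short steps, Python scripts to look and compute and a tool call to move; the robot and the scene stay as the last step left them, time stands still between calls to the robot, and variables do not carry over. Pictures are saved under pics/ and viewed, at most 10 in all, crops included, and the job is handed in when it is done.

Besides the shell and the picture viewer there is one more tool, called after "Call:" as a command line: name --argument value ..., lists and objects as JSON in quotes. arm_command: Moves the arm, as the interface text tells. Its arguments: {"type":"object","properties":{"commands":{"type":"array","items":{"type":"number"}},"force":{"type":"number"}},"required":["commands"]}

```bash
ls; mkdir -p pics; python3 - <<'E'
from station import *
import cv2,pickle
o=get_obs();print({k:o[k] for k in('t','eef_pos','tool_rot','contact_force','gripper_width')})
d={n:read_camera(n) for n in('scene','top')}
pickle.dump(d,open('v0.pkl','wb'))
for n in d: cv2.imwrite(f'pics/{n}0.png',d[n]['img'][:,:,::-1]); print(n,d[n]['camera_matrix'].tolist(),d[n]['pose'].round(3).tolist())
E
```

```text
pics
{'t': 0.0, 'eef_pos': array([0.27553401, 0.6155458 , 0.23030085]), 'tool_rot': array([-1.16237854e-04,  2.08874667e-01,  9.77941972e-01, -9.26607723e-04]), 'contact_force': array([ 1.23546104, -0.33651741, -0.44072715]), 'gripper_width': 1.0024828362508038}
scene [[503.6644025067682, 0.0, 321.31416314963326], [0.0, 503.6644025067682, 232.14618934932577], [0.0, 0.0, 1.0]] [[0.662, -0.308, 0.683, -0.081], [-0.75, -0.279, 0.6, -0.396], [0.006, -0.91, -0.415, 0.423], [0.0, 0.0, 0.0, 1.0]]
top [[535.7063838059122, 0.0, 318.9327983010957], [0.0, 535.7063838059122, 240.34640321851123], [0.0, 0.0, 1.0]] [[-0.019, -0.999, 0.043, 0.486], [-1.0, 0.019, 0.014, 0.15], [-0.014, -0.043, -0.999, 0.986], [0.0, 0.0, 0.0, 1.0]]
```

View pics/top0.png

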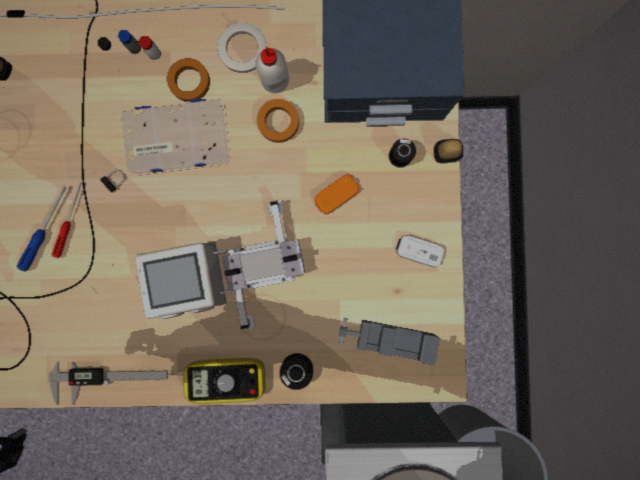

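View pics/scene0.png

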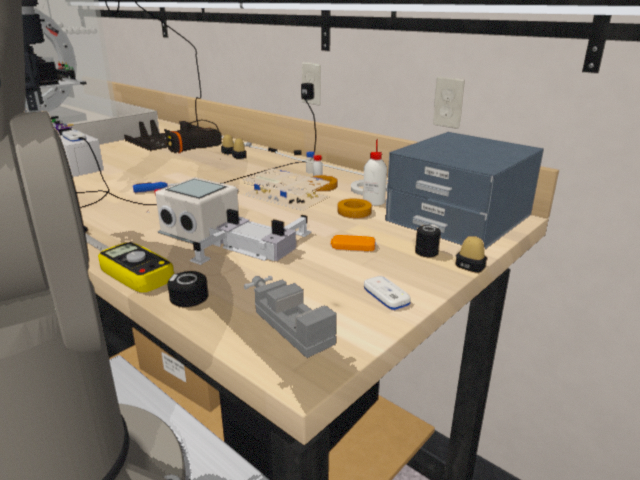

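Top: pass box with white dry box at (180,280), inner tab at ~(233,272) and outer tab at ~(290,258). Candidates for the probe are the white box at (420,250) and the orange one at (338,193). The white one fits (white with a blue underside in the scene view at (387,292)); orange is the decoy. I'll confirm with an enlarged crop.

```bash
cat > h.py <<'E'
import numpy as np,cv2,pickle
def ray(c,u,v):
    K,T=c['camera_matrix'],np.array(c['pose']); d=T[:3,:3]@np.linalg.inv(K)@[u,v,1.]; return T[:3,3],d
def onz(c,u,v,z):
    o,d=ray(c,u,v); return o+d*(z-o[2])/d[2]
def proj(c,p):
    T=np.array(c['pose']); q=c['camera_matrix']@(T[:3,:3].T@(np.array(p)-T[:3,3])); return q[:2]/q[2]
E
python3 - <<'E'
from h import *
d=pickle.load(open('v0.pkl','rb'));t=d['top'];im=t['img'][:,:,::-1]
a=cv2.resize(im[190:340,205:315],None,fx=4,fy=4,interpolation=cv2.INTER_CUBIC)
b=cv2.resize(im[225:275,385:455],None,fx=5,fy=5,interpolation=cv2.INTER_CUBIC)
cv=np.zeros((600,800,3),np.uint8);cv[:600,:440]=a;cv[:250,445:795]=b
cv2.imwrite('pics/crop1.png',cv)
h=cv2.cvtColor(im.copy(),cv2.COLOR_BGR2HSV)
m=((h[...,2]<55)).astype(np.uint8); m[:235]=0;m[290:]=0;m[:,:220]=0;m[:,305:]=0
n,l,s,c=cv2.connectedComponentsWithStats(m)
for i in range(1,n):
    if s[i,4]>20: print('dark',s[i],c[i].round(1),onz(t,*c[i],.066).round(4))
# probe
m=((h[...,1]<40)&(h[...,2]>130)).astype(np.uint8); m[:225]=0;m[275:]=0;m[:,:385]=0;m[:,455:]=0
cs,_=cv2.findContours(m,cv2.RETR_EXTERNAL,cv2.CHAIN_APPROX_NONE)
k=max(cs,key=cv2.contourArea);P=np.array([onz(t,*p[0],.015)[:2] for p in k],np.float32)
print('probe',cv2.minAreaRect(k),cv2.minAreaRect(P*1000))
E
```

```text
dark [283 255  14   7  69] [289.8 257.9] [0.4966 0.2134 0.066 ]
dark [225 268  16   8  82] [231.9 271.8] [0.4747 0.3133 0.066 ]
probe ((421.48114013671875, 250.93397521972656), (45.906837463378906, 22.286724090576172), 17.744670867919922) ((505.3946533203125, -21.598655700683594), (82.65013885498047, 40.38087463378906), 71.11939239501953)
```

View pics/crop1.png

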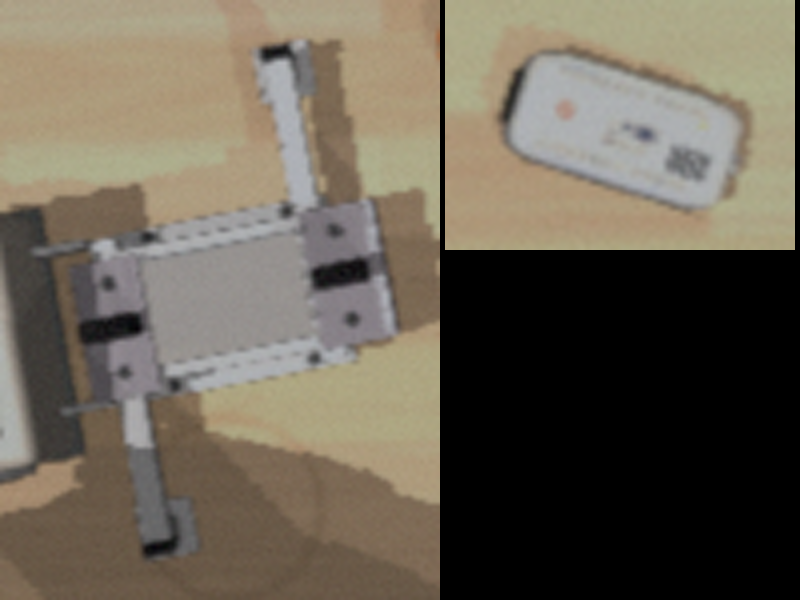

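The crop confirms the white probe. Next I'll get the pass box axis from the dry box's roof and the outer tab.

```bash
python3 - <<'E'
from h import *
from station import read_camera
d=pickle.load(open('v0.pkl','rb'));t=d['top'];im=t['img'][:,:,::-1].copy()
h=cv2.cvtColor(im,cv2.COLOR_BGR2HSV)
m=((h[...,1]<40)&(h[...,2]>150)).astype(np.uint8)*255; m[:235]=0;m[325:]=0;m[:,:125]=0;m[:,222:]=0
m=cv2.morphologyEx(m,cv2.MORPH_OPEN,np.ones((3,3)))
cs,_=cv2.findContours(m,cv2.RETR_EXTERNAL,cv2.CHAIN_APPROX_NONE);k=max(cs,key=cv2.contourArea)
P=np.array([onz(t,*p[0],.091)[:2] for p in k],np.float32)
r=cv2.minAreaRect(P*1000);print('roof',r)
ot=np.array([.4966,.2134]);c=np.array(r[0])/1000
v=c-ot;print('yaw',np.degrees(np.arctan2(v[1],v[0])),np.linalg.norm(v))
w=read_camera('wrist');pickle.dump(w,open('w0.pkl','wb'));print(w['camera_matrix'].tolist(),w['pose'].round(3).tolist());cv2.imwrite('pics/w0.png',w['img'][:,:,::-1])
E
```

```text
roof ((461.9516906738281, 407.3870849609375), (106.43487548828125, 115.4435043334961), 9.785462379455566)
yaw 100.12689234967095 0.19705708429489174
[[432.13996423511344, 0.0, 315.2141985202598], [0.0, 432.13996423511344, 232.69722046484588], [0.0, 0.0, 1.0]] [[0.409, 0.863, 0.297, 0.198], [0.913, -0.386, -0.134, 0.65], [-0.001, 0.326, -0.945, 0.374], [0.0, 0.0, 0.0, 1.0]]
```

View pics/w0.png

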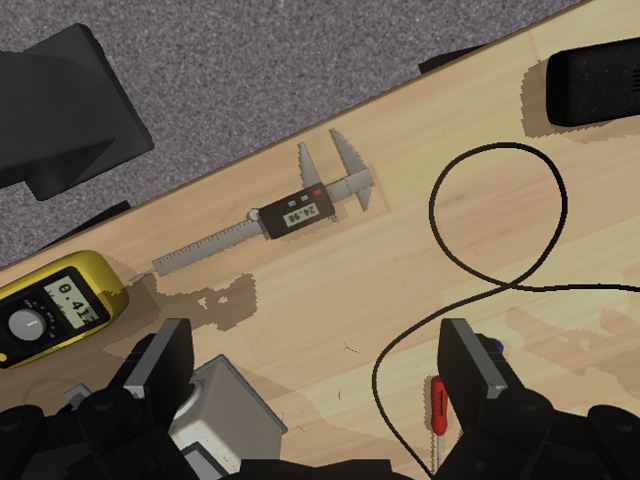

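The wrist view shows the calipers and meter, with the dry box at bottom left, so it doesn't help yet. The pass box yaw is about 100°, with its origin near (0.487, 0.270), and the inner door looks about 4 mm ajar. I'm moving above the inner tab.

```bash
cat >> h.py <<'E'
from scipy.spatial.transform import Rotation as Ro
BO=np.array([.4867,.2695]);BY=100.
def b2w(x,y,z): 
    a=np.radians(BY);return np.array([BO[0]+x*np.cos(a)-y*np.sin(a),BO[1]+x*np.sin(a)+y*np.cos(a),z])
def w2b(p):
    a=np.radians(BY);d=np.array(p[:2])-BO;return np.array([d[0]*np.cos(a)+d[1]*np.sin(a),-d[0]*np.sin(a)+d[1]*np.cos(a),p[2]])
def st():
    from station import get_obs
    o=get_obs();q=o['tool_rot'];R=Ro.from_quat(np.r_[q[1:],q[0]]);return o,R
def go(p,ydir):  # print tool shift (m) and rz (deg) to reach TCP p, tool down, tool y at ydir deg
    o,R=st();M=R.as_matrix();c=np.radians(ydir)
    y=np.array([np.cos(c),np.sin(c),0]);z=np.array([0,0,-1.]);G=np.c_[np.cross(y,z),y,z]
    print('t',round(o['t'],2),'shift',(M.T@(np.array(p)-o['eef_pos'])).round(4),'turn',np.degrees(Ro.from_matrix(M.T@G).as_rotvec()).round(2),'F',o['contact_force'].round(1),'g',round(o['gripper_width'],2),'q',o['q'].round(2))
E
python3 - <<'E'
from h import *
go(b2w(.046,.040,.23),10)
E
```

```text
t 0.15 shift [-0.2752 -0.2141  0.0008] turn [-8.000e-02  5.000e-02  5.589e+01] F [0.5 0.2 0.2] g 1.0 q [-1.26  0.48  0.02  1.56 -0.01  1.11 -0.08]
```

Call:
arm_command --commands '[-0.275,-0.214,0,0,0,55.9,0,-0.275,-0.214,0,0,0,55.9,0,-0.275,-0.214,0,0,0,55.9,0,-0.275,-0.214,0,0,0,55.9,0,-0.275,-0.214,0,0,0,55.9,0,-0.275,-0.214,0,0,0,55.9,0,-0.275,-0.214,0,0,0,55.9,0,-0.275,-0.214,0,0,0,55.9,0]' --force 60

```text
t: 0.95
eef_pos: [0.4429, 0.3008, 0.2315]
tool_rot: [0.001, 0.648, 0.762, -0.001]
contact_force: [-0.6, 0.9, 0.3]
gripper_width: -0.003
grasp_force: 0.0
```

Call:
arm_command --commands '[0,0,0,0,0,0,0,0,0,0,0,0,0,0,0,0,0,0,0,0,0]'

```text
t: 1.25
eef_pos: [0.4384, 0.3101, 0.2311]
tool_rot: [-0.0, 0.642, 0.767, -0.0]
contact_force: [0.3, -0.4, 0.6]
gripper_width: 0.001
grasp_force: 0.0
```

```bash
python3 - <<'E'
from h import *
from station import read_camera
go(b2w(.046,.040,.23),10)
w=read_camera('wrist');pickle.dump(w,open('w1.pkl','wb'));cv2.imwrite('pics/w1.png',w['img'][:,:,::-1])
for n,p in dict(it=(.046,0,.066),ot=(-.057,0,.066),a=(-.068,.03,.034),b=(-.068,-.03,.034),c=(.052,.03,.034)).items(): print(n,proj(w,b2w(*p)).round(0))
E
```

```text
t 1.25 shift [-0.0024  0.0005  0.0011] turn [-0.03 -0.02  0.17] F [ 0.3 -0.4  0.6] g 0.0 q [-1.    0.25  0.32  1.9  -0.09  1.   -0.46]
it [371. 207.]
ot [365. 329.]
a [327. 320.]
b [394. 321.]
c [329. 189.]
```

View pics/w1.png

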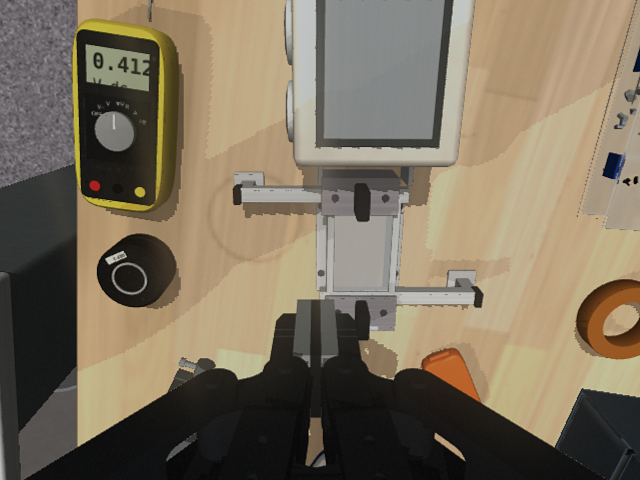

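In the wrist view the inner tab is at (362,201) and the outer tab at (362,318). The inner tab sits ~9 px towards +y of where it would be if shut, so the door is ajar. I'm descending on its +y side.

Call:
arm_command --commands '[-0.002,0,0.05,0,0,0,0,-0.002,0,0.1,0,0,0,0,-0.002,0,0.15,0,0,0,0,-0.002,0,0.182,0,0,0,0,-0.002,0,0.182,0,0,0,0,-0.002,0,0.182,0,0,0,0]'

```text
t: 1.9
eef_pos: [0.4396, 0.3071, 0.0496]
tool_rot: [-0.0, 0.642, 0.766, -0.0]
contact_force: [0.1, -0.5, 0.2]
gripper_width: -0.001
grasp_force: 0.0
```

```bash
python3 - <<'E'
from h import *
from station import read_camera
go(b2w(.046,.040,.048),10)
o,_=st();print(w2b(o['eef_pos']).round(4))
d=pickle.load(open('v0.pkl','rb'))['top'];w=pickle.load(open('w1.pkl','rb'))
h=cv2.cvtColor(w['img'][:,:,::-1].copy(),cv2.COLOR_BGR2HSV)[...,2]
for nm,(x0,x1,y0,y1) in dict(i=(350,375,180,225),o=(353,374,297,340)).items():
    m=(h[y0:y1,x0:x1]<45);ys,xs=np.nonzero(m);print(nm,xs.min()+x0,xs.max()+x0,ys.min()+y0,ys.max()+y0)
    for row in range(y0,y1,4): 
        r=np.nonzero(h[row,x0:x1]<45)[0]; print(row,(r.min()+x0,r.max()+x0) if len(r) else None,end=' ')
    print()
def y_at(u,v,z): return w2b(onz(w,u,v,z)).round(4)
for u,v in((318,240),(330,240),(392,240),(403,240)): print(u,y_at(u,v,.034))
for n in('scene',): pass
E
```

```text
t 1.9 shift [ 0.0008 -0.0001  0.0016] turn [-0.03  0.02  0.05] F [ 0.1 -0.5  0.2] g -0.0 q [-0.92  0.51  0.25  2.04 -0.21  0.61 -0.36]
[0.0452 0.0399 0.0496]
i 354 369 183 220
180 None 184 (np.int64(356), np.int64(365)) 188 (np.int64(355), np.int64(367)) 192 (np.int64(355), np.int64(369)) 196 (np.int64(355), np.int64(369)) 200 (np.int64(354), np.int64(369)) 204 (np.int64(354), np.int64(369)) 208 (np.int64(354), np.int64(368)) 212 (np.int64(355), np.int64(368)) 216 (np.int64(356), np.int64(368)) 220 (np.int64(358), np.int64(367)) 224 None 
o 353 369 301 339
297 None 301 (np.int64(357), np.int64(364)) 305 (np.int64(356), np.int64(366)) 309 (np.int64(356), np.int64(367)) 313 (np.int64(355), np.int64(368)) 317 (np.int64(355), np.int64(368)) 321 (np.int64(353), np.int64(368)) 325 (np.int64(353), np.int64(368)) 329 (np.int64(356), np.int64(368)) 333 (np.int64(353), np.int64(368)) 337 (np.int64(353), np.int64(367)) 
318 [0.0086 0.0386 0.034 ]
330 [0.0086 0.0286 0.034 ]
392 [ 0.0088 -0.0234  0.034 ]
403 [ 0.0088 -0.0326  0.034 ]
```

Call:
arm_command --commands '[0,0.005,0,0,0,0,0,0,0.009,0,0,0,0,0,0,0.011,0,0,0,0,0,0,0.011,0,0,0,0,0]'

```text
t: 2.3
eef_pos: [0.4515, 0.3089, 0.0503]
tool_rot: [0.0, 0.643, 0.766, 0.001]
contact_force: [-0.4, 0.4, -0.3]
gripper_width: 0.0
grasp_force: 0.0
```

Call:
arm_command --commands '[0,0.001,0,0,0,0,0,0,0.002,0,0,0,0,0,0,0.003,0,0,0,0,0,0,0.004,0,0,0,0,0,0,0.004,0,0,0,0,0]'

```text
t: 2.8
eef_pos: [0.4545, 0.3091, 0.0492]
tool_rot: [0.0, 0.643, 0.766, -0.0]
contact_force: [0.4, 0.5, -0.3]
gripper_width: -0.0
grasp_force: 0.0
```

Call:
arm_command --commands '[0,0.001,0,0,0,0,0,0,0.002,0,0,0,0,0,0,0.003,0,0,0,0,0,0,0.003,0,0,0,0,0]'

```text
t: 3.2
eef_pos: [0.4569, 0.3095, 0.0492]
tool_rot: [-0.0, 0.643, 0.766, -0.0]
contact_force: [-3.6, -0.8, 1.9]
gripper_width: 0.001
grasp_force: 1.5
```

Call:
arm_command --commands '[0,0.001,0,0,0,0,0,0,0.001,0,0,0,0,0,0,0.002,0,0,0,0,0,0,0.002,0,0,0,0,0]'

```text
t: 3.6
eef_pos: [0.4593, 0.3099, 0.0492]
tool_rot: [-0.0, 0.643, 0.766, -0.0]
contact_force: [-2.6, -0.5, -0.5]
gripper_width: 0.002
grasp_force: 1.4
```

Call:
arm_command --commands '[0,0.001,0,0,0,0,0,0,0.001,0,0,0,0,0,0,0.001,0,0,0,0,0]'

```text
t: 3.9
eef_pos: [0.46, 0.3101, 0.0492]
tool_rot: [-0.0, 0.643, 0.766, -0.0]
contact_force: [-4.3, -1.0, 1.4]
gripper_width: 0.001
grasp_force: 2.3
```

Call:
arm_command --commands '[0,0.001,0,0,0,0,0,0,0.001,0,0,0,0,0,0,0.001,0,0,0,0,0]'

```text
t: 4.2
eef_pos: [0.46, 0.31, 0.0491]
tool_rot: [-0.001, 0.643, 0.766, -0.001]
contact_force: [-6.5, -1.9, 5.3]
gripper_width: -0.003
grasp_force: 3.7
```

Call:
arm_command --commands '[0,0.001,0,0,0,0,0,0,0.001,0,0,0,0,0,0,0.001,0,0,0,0,0]'

```text
t: 4.5
eef_pos: [0.4601, 0.3101, 0.0491]
tool_rot: [-0.001, 0.643, 0.766, -0.002]
contact_force: [-9.3, -1.8, 6.8]
gripper_width: -0.0
grasp_force: 5.1
```

Call:
arm_command --commands '[0,0.001,0,0,0,0,0,0,0.001,0,0,0,0,0,0,0.001,0,0,0,0,0]'

```text
t: 4.8
eef_pos: [0.4602, 0.3101, 0.0491]
tool_rot: [-0.002, 0.643, 0.766, -0.003]
contact_force: [-13.1, -1.8, 9.7]
gripper_width: 0.0
grasp_force: 6.5
```

The door stopped at 13 N with the tab at y≈0, so it's shut and proven. I'm backing off and going to the outer tab.

Call:
arm_command --commands '[0,-0.02,0,0,0,0,0,0,-0.02,0,0,0,0,0,0,-0.02,-0.05,0,0,0,0,0,-0.02,-0.05,0,0,0,0]'

```text
t: 5.2
eef_pos: [0.4485, 0.3095, 0.1042]
tool_rot: [0.001, 0.643, 0.766, 0.005]
contact_force: [1.7, 0.3, -0.2]
gripper_width: -0.001
grasp_force: 0.0
```

```bash
python3 - <<'E'
from h import *
go(b2w(-.057,.030,.1),10)
E
```

```text
t 5.2 shift [-0.103   0.0008  0.0037] turn [ 0.57 -0.27 -0.07] F [ 1.7  0.3 -0.2] g -0.0 q [-0.95  0.43  0.28  2.   -0.18  0.72 -0.38]
```

Call:
arm_command --commands '[-0.05,0,0,0,0,0,0,-0.103,0,0,0,0,0,0,-0.103,0,0,0,0,0,0,-0.103,0,0,0,0,0,0]'

```text
t: 5.6
eef_pos: [0.4635, 0.2043, 0.0999]
tool_rot: [0.001, 0.645, 0.765, 0.001]
contact_force: [0.2, 0.9, -0.1]
gripper_width: -0.001
grasp_force: 0.0
```

```bash
python3 - <<'E'
from h import *
go(b2w(-.057,.030,.048),10)
E
```

```text
t 5.6 shift [0.0032 0.004  0.0519] turn [ 0.16 -0.01 -0.26] F [ 0.2  0.9 -0.1] g -0.0 q [-0.78  0.39  0.3   2.09 -0.18  0.69 -0.2 ]
```

Call:
arm_command --commands '[0.003,0,0.03,0,0,0,0,0.003,0,0.052,0,0,0,0,0.003,0,0.052,0,0,0,0,0.003,0,0.052,0,0,0,0,0.003,0.006,0.052,0,0,0,0,0.003,0.012,0.052,0,0,0,0,0.003,0.018,0.052,0,0,0,0,0.003,0.024,0.052,0,0,0,0]'

```text
t: 6.4
eef_pos: [0.485, 0.2132, 0.0477]
tool_rot: [-0.0, 0.643, 0.766, 0.0]
contact_force: [-2.0, 0.3, 1.2]
gripper_width: 0.002
grasp_force: 1.2
```

Call:
arm_command --commands '[0,0.006,0,0,0,0,0,0,0.012,0,0,0,0,0,0,0.018,0,0,0,0,0,0,0.024,0,0,0,0,0,0,0.03,0,0,0,0,0,0,0.036,0,0,0,0,0,0,0.042,0,0,0,0,0,0,0.044,0,0,0,0,0]'

```text
t: 7.2
eef_pos: [0.5287, 0.2206, 0.0473]
tool_rot: [0.0, 0.643, 0.766, 0.0]
contact_force: [-2.4, 0.2, 1.7]
gripper_width: -0.0
grasp_force: 1.1
```

```bash
python3 - <<'E'
from h import *
o,_=st();print(w2b(o['eef_pos']).round(4))
go(b2w(-.057,-.0455,.048),10)
E
```

```text
[-0.0555 -0.0329  0.0473]
t 7.2 shift [-0.0015  0.0126 -0.0007] turn [ 0.03  0.   -0.02] F [-2.4  0.2  1.7] g -0.0 q [-0.7   0.56  0.26  1.95 -0.23  0.65 -0.13]
```

Call:
arm_command --commands '[0,0.004,0,0,0,0,0,0,0.008,0,0,0,0,0,0,0.011,0,0,0,0,0,0,0.014,0,0,0,0,0,0,0.014,0,0,0,0,0]'

```text
t: 7.7
eef_pos: [0.542, 0.2229, 0.0472]
tool_rot: [0.0, 0.643, 0.766, 0.0]
contact_force: [-1.0, 0.1, -0.2]
gripper_width: -0.005
grasp_force: 0.7
```

Call:
arm_command --commands '[0,-0.015,0,0,0,0,0,0,-0.015,0,0,0,0,0,0,-0.015,-0.05,0,0,0,0,0,-0.015,-0.08,0,0,0,0,0,-0.015,-0.08,0,0,0,0]'

```text
t: 8.2
eef_pos: [0.5309, 0.2216, 0.132]
tool_rot: [0.002, 0.643, 0.766, 0.004]
contact_force: [0.3, 0.4, 0.7]
gripper_width: -0.002
grasp_force: 0.0
```

```bash
python3 - <<'E'
from h import *
u=np.array([np.cos(np.radians(71.1)),np.sin(np.radians(71.1))]);c=np.array([.5054,-.0216])-.026*u;print(c)
go([*c,.130],-18.9)
E
```

```text
[ 0.49697815 -0.04619822]
t 8.2 shift [-0.2579 -0.0798  0.0005] turn [ 0.48 -0.29 28.86] F [0.3 0.4 0.7] g -0.0 q [-0.74  0.44  0.31  1.91 -0.18  0.81 -0.17]
```

The outer door is fully open (tab y ≈ -66 mm). Now to the probe.

Call:
arm_command --commands '[-0.258,-0.08,0,0,0,28.9,0.75,-0.258,-0.08,0,0,0,28.9,0.75,-0.258,-0.08,0,0,0,28.9,0.75,-0.258,-0.08,0,0,0,28.9,0.75,-0.258,-0.08,0,0,0,28.9,0.75,-0.258,-0.08,0,0,0,28.9,0.75,-0.258,-0.08,0,0,0,28.9,0.75,-0.258,-0.08,0,0,0,28.9,0.75]'

```text
t: 9.0
eef_pos: [0.4933, -0.0477, 0.1272]
tool_rot: [0.0, 0.814, 0.581, 0.0]
contact_force: [0.5, 0.3, -0.5]
gripper_width: 0.751
grasp_force: 0.0
```

```bash
python3 - <<'E'
from h import *
from station import read_camera
w=read_camera('wrist');cv2.imwrite('pics/w2.png',w['img'][:,:,::-1]);pickle.dump(w,open('w2.pkl','wb'))
go([.497,-.0462,.006],-18.9)
u=np.array([np.cos(np.radians(71.1)),np.sin(np.radians(71.1))]);n=np.array([-u[1],u[0]])
for a,b in((-41,-21),(-41,21),(41,21),(41,-21)): print(proj(w,[*(np.array([.5054,-.0216])+a*.001*u+b*.001*n),.015]).round(0))
E
```

```text
t 9.05 shift [0.0016 0.0032 0.1211] turn [ 0.01 -0.02  0.05] F [ 0.2  0.7 -0.4] g 0.75 q [-0.44  0.35  0.49  2.1  -0.24  0.75 -0.12]
[354. 245.]
[287. 245.]
[284. 110.]
[358. 110.]
```

View pics/w2.png

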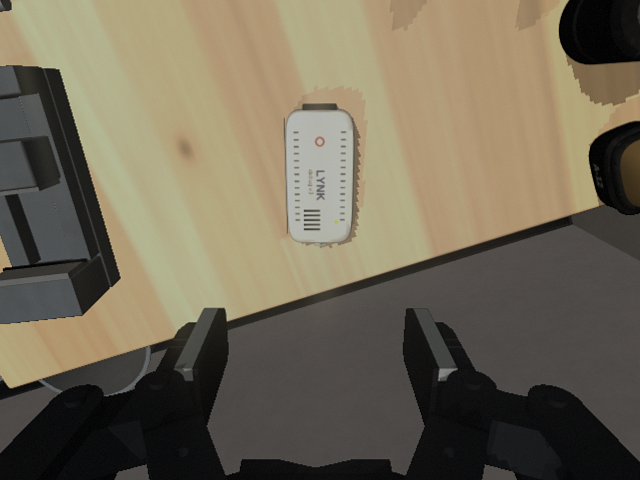

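The white LYNK probe is at px (288–357, 108–243), within 1–2 px of the predicted outline. I'm descending and gripping gently.

Call:
arm_command --commands '[0.001,0.002,0.05,0,0,0,0.75,0.001,0.002,0.09,0,0,0,0.75,0.001,0.002,0.115,0,0,0,0.75,0.001,0.002,0.123,0,0,0,0.75,0.001,0.002,0.123,0,0,0,0.75,0.001,0.002,0.123,0,0,0,0.45,0.001,0.002,0.123,0,0,0,0.4,0.001,0.002,0.123,0,0,0,0.35]' --force 25

```text
t: 9.85
eef_pos: [0.4964, -0.047, 0.0058]
tool_rot: [0.001, 0.814, 0.581, 0.001]
contact_force: [-1.0, 0.6, 6.3]
gripper_width: 0.458
grasp_force: 25.2
```

Call:
arm_command --commands '[0,0,0,0,0,0,0.35,0,0,0,0,0,0,0.35,0,0,0,0,0,0,0.35]'

```text
t: 10.15
eef_pos: [0.4964, -0.047, 0.0058]
tool_rot: [0.001, 0.814, 0.581, 0.001]
contact_force: [-0.4, 0.8, 7.4]
gripper_width: 0.456
grasp_force: 25.4
```

```bash
python3 - <<'E'
from h import *
go(b2w(-.165,0,.008),10)
E
```

```text
t 10.15 shift [ 0.1518 -0.032  -0.002 ] turn [  0.17  -0.06 -28.9 ] F [-0.4  0.8  7.4] g 0.46 q [-0.31  0.57  0.35  2.15 -0.41  0.49  0.02]
```

Call:
arm_command --commands '[0,0,-0.015,0,0,0,0.35,0.03,-0.006,-0.015,0,0,-8,0.35,0.06,-0.013,-0.015,0,0,-16,0.35,0.1,-0.021,-0.015,0,0,-24,0.35,0.13,-0.028,-0.015,0,0,-28.9,0.35,0.14,-0.031,-0.015,0,0,-28.9,0.35,0.14,-0.031,-0.015,0,0,-28.9,0.35,0.14,-0.031,-0.015,0,0,-28.9,0.35]'

```text
t: 10.95
eef_pos: [0.5111, 0.0938, 0.0196]
tool_rot: [0.0, 0.644, 0.765, -0.0]
contact_force: [-0.3, -0.5, -0.9]
gripper_width: 0.456
grasp_force: 24.9
```

```bash
python3 - <<'E'
from h import *
from station import read_camera
d={n:read_camera(n) for n in('top','wrist')};pickle.dump(d,open('v3.pkl','wb'))
go(b2w(-.165,0,.016),10);o,_=st();print(w2b(o['eef_pos']).round(4))
w=d['wrist']['img'][:,:,::-1]
t=cv2.resize(d['top']['img'][190:340,205:405,::-1],(400,300),interpolation=cv2.INTER_CUBIC)
c=np.zeros((600,800,3),np.uint8);c[:480,:640]=w;c[300:,400:]=t
c[480:,:400]=0;cv2.imwrite('pics/c3.png',c)
for p in((-.068,.024,.034),(-.068,-.024,.034),(.04,.024,.034),(.04,-.024,.034),(-.052,.024,.034),(-.052,-.024,.034)):print(p,proj(d['wrist'],b2w(*p)).round(0))
E
```

```text
t 11.05 shift [0.013  0.0066 0.0034] turn [-0.01  0.06 -0.19] F [-1.2 -0.1 -0.9] g 0.45 q [-0.51  0.55  0.26  2.09 -0.26  0.53  0.12]
[-0.1779  0.0067  0.0194]
(-0.068, 0.024, 0.034) [250. -21.]
(-0.068, -0.024, 0.034) [433. -21.]
(0.04, 0.024, 0.034) [ 218. -701.]
(0.04, -0.024, 0.034) [ 484. -702.]
(-0.052, 0.024, 0.034) [246. -93.]
(-0.052, -0.024, 0.034) [438. -94.]
```

View pics/c3.png

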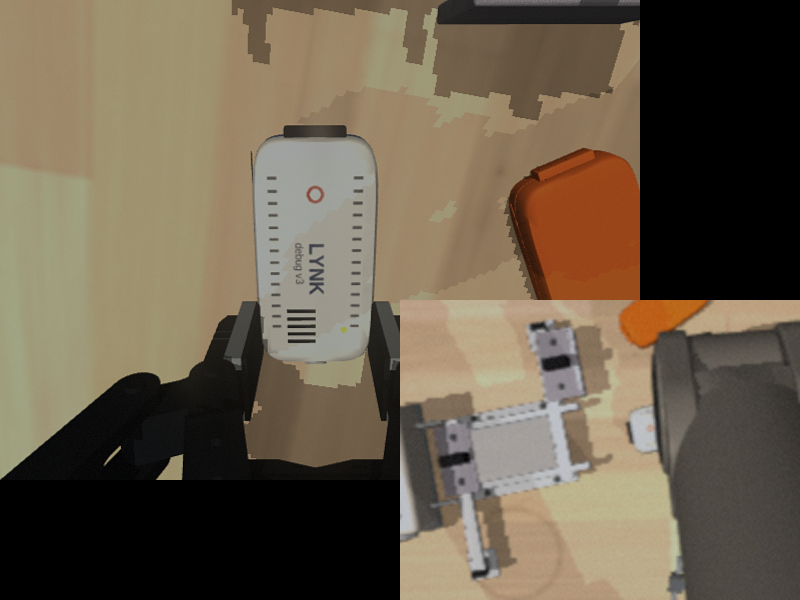

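The wrist view shows the probe held straight (x 257–377, nose at row 127). The orange look-alike is clear on the right, and the inset shows the outer door open. Next I'll check the chamber's lateral centre with intensity profiles.

```bash
python3 - <<'E'
from h import *
d=pickle.load(open('v3.pkl','rb'));t=d['top']
g=cv2.cvtColor(t['img'],cv2.COLOR_RGB2GRAY).astype(np.float32)
ys=np.arange(-.042,.0421,.001)
for xs in((-.03,-.015),(.005,.025)):
    X=np.linspace(*xs,12)
    pr=[np.mean([g_ for g_ in cv2.remap(g,np.float32([[proj(t,b2w(x,y,.034))[0] for x in X]]),np.float32([[proj(t,b2w(x,y,.034))[1] for x in X]]),1)[0]]) for y in ys]
    print([(int(round(y*1000)),int(p)) for y,p in zip(ys,pr)])
w=d['wrist'];h=cv2.cvtColor(w['img'],cv2.COLOR_RGB2HSV)
for r in(180,240,290):
    m=np.nonzero((h[r,230:400,1]<35)&(h[r,230:400,2]>110))[0]+230
    print(r,m.min(),m.max(),[w2b(onz(w,u,r,.030)).round(4) for u in(m.min(),m.max())])
print(w2b(onz(t,338,193,.015)))
E
```

```text
[(-42, 172), (-41, 172), (-40, 170), (-39, 168), (-38, 163), (-37, 160), (-36, 166), (-35, 171), (-34, 171), (-33, 171), (-32, 168), (-31, 163), (-30, 158), (-29, 171), (-28, 185), (-27, 187), (-26, 184), (-25, 175), (-24, 160), (-23, 152), (-22, 154), (-21, 157), (-20, 158), (-19, 159), (-18, 159), (-17, 158), (-16, 158), (-15, 159), (-14, 159), (-13, 159), (-12, 159), (-11, 159), (-10, 159), (-9, 159), (-8, 160), (-7, 159), (-6, 159), (-5, 159), (-4, 159), (-3, 159), (-2, 158), (-1, 159), (0, 159), (1, 160), (2, 160), (3, 159), (4, 159), (5, 159), (6, 159), (7, 159), (8, 159), (9, 159), (10, 159), (11, 159), (12, 159), (13, 158), (14, 159), (15, 159), (16, 159), (17, 159), (18, 159), (19, 158), (20, 158), (21, 157), (22, 157), (23, 157), (24, 160), (25, 174), (26, 185), (27, 187), (28, 186), (29, 182), (30, 176), (31, 177), (32, 183), (33, 187), (34, 188), (35, 188), (36, 186), (37, 182), (38, 173), (39, 166), (40, 170), (41, 173), (42, 173)]
[(-42, 166), (-41, 165), (-40, 163), (-39, 161), (-38, 157), (-37, 154), (-36, 159), (-35, 157), (-34, 151), (-33, 146), (-32, 139), (-31, 13
[... 410 characters left out ...]
59), (6, 158), (7, 159), (8, 159), (9, 159), (10, 158), (11, 159), (12, 159), (13, 159), (14, 159), (15, 159), (16, 159), (17, 159), (18, 160), (19, 160), (20, 161), (21, 160), (22, 158), (23, 154), (24, 154), (25, 165), (26, 172), (27, 173), (28, 171), (29, 166), (30, 155), (31, 152), (32, 154), (33, 155), (34, 156), (35, 156), (36, 156), (37, 153), (38, 146), (39, 137), (40, 137), (41, 139), (42, 139)]
180 253 375 [array([-0.1222,  0.0264,  0.03  ]), array([-0.1224, -0.0117,  0.03  ])]
240 255 374 [array([-0.1421,  0.0267,  0.03  ]), array([-0.1423, -0.0122,  0.03  ])]
290 258 371 [array([-0.1603,  0.0266,  0.03  ]), array([-0.1604, -0.0119,  0.03  ])]
[-0.16229275 -0.10031576  0.015     ]
```

Chamber walls are symmetric about y=0 in my frame and the yaw is good. I'm centring the probe, lowering it to ~2 mm above the bench and sliding it in.

Call:
arm_command --commands '[0,0.0068,0.006,0,0,-0.2,0.35,0,0.0068,0.0115,0,0,-0.2,0.35,0,0.0068,0.0115,0,0,-0.2,0.35,0.01,0.0068,0.0115,0,0,-0.2,0.35,0.02,0.0068,0.0115,0,0,-0.2,0.35,0.03,0.0068,0.0115,0,0,-0.2,0.35,0.035,0.0068,0.0115,0,0,-0.2,0.35,0.035,0.0068,0.0115,0,0,-0.2,0.35]'

```text
t: 11.85
eef_pos: [0.5115, 0.1325, 0.0079]
tool_rot: [-0.0, 0.641, 0.768, 0.0]
contact_force: [0.1, 0.1, -1.0]
gripper_width: 0.456
grasp_force: 24.9
```

```bash
python3 - <<'E'
from h import *
go(b2w(-.093,0,.0075),10)
E
```

```text
t 11.85 shift [ 0.0463 -0.0004  0.0004] turn [ 0.01 -0.03  0.33] F [ 0.1  0.1 -1. ] g 0.46 q [-0.57  0.58  0.25  2.07 -0.28  0.52  0.06]
```

Call:
arm_command --commands '[0.008,0,0,0,0,0.3,0.35,0.016,0,0,0,0,0.3,0.35,0.024,0,0,0,0,0.3,0.35,0.032,0,0,0,0,0.3,0.35,0.04,0,0,0,0,0.3,0.35,0.046,0,0,0,0,0.3,0.35,0.046,0,0.001,0,0,0.3,0.35]'

```text
t: 12.55
eef_pos: [0.5035, 0.1775, 0.0068]
tool_rot: [-0.0, 0.643, 0.766, 0.0]
contact_force: [0.0, 0.7, -0.3]
gripper_width: 0.452
grasp_force: 24.9
```

```bash
python3 - <<'E'
from h import *
go(b2w(-.093,0,.0075),10)
E
```

```text
t 12.55 shift [ 0.0006 -0.0006 -0.0007] turn [ 0.01 -0.03 -0.01] F [ 0.   0.7 -0.3] g 0.45 q [-0.66  0.59  0.26  2.06 -0.29  0.53 -0.02]
```

No contact, and the nose is at about x=-22 mm. I'll release, back off level, shut the fingers and push from behind.

Call:
arm_command --commands '[0,0,0,0,0,0,0.65,0,0,0,0,0,0,0.65,0,0,0,0,0,0,0.65,-0.02,0,0,0,0,0,0.65,-0.05,0,0,0,0,0,0.65,-0.05,0,0,0,0,0,0.4,-0.05,0,0,0,0,0,0,-0.05,0,0,0,0,0,0]'

```text
t: 13.35
eef_pos: [0.5122, 0.1276, 0.0068]
tool_rot: [-0.0, 0.643, 0.766, 0.0]
contact_force: [1.1, 0.7, 0.3]
gripper_width: 0.145
grasp_force: 0.0
```

Call:
arm_command --commands '[0,0,0,0,0,0,0,0,0,0,0,0,0,0,0,0,0,0,0,0,0]' --force 60

```text
t: 13.65
eef_pos: [0.5121, 0.1274, 0.0068]
tool_rot: [-0.0, 0.643, 0.766, 0.0]
contact_force: [-0.4, -0.5, -0.2]
gripper_width: 0.001
grasp_force: 0.0
```

```bash
python3 - <<'E'
from h import *
from station import read_camera
w=read_camera('wrist');cv2.imwrite('pics/w4.png',w['img'][:,:,::-1])
go(b2w(-.069,0,.007),10)
for p in((-.11,.021,.015),(-.11,-.021,.015),(-.068,.024,.034),(-.068,-.024,.034),(-.052,.024,.034),(-.052,-.024,.034)):print(p,proj(w,b2w(*p)).round(0))
E
```

```text
t 13.7 shift [ 0.0755 -0.0005 -0.0002] turn [-0.   -0.   -0.07] F [-0.2  0.3  0.8] g -0.0 q [-0.56  0.58  0.25  2.07 -0.28  0.52  0.07]
(-0.11, 0.021, 0.015) [252. 241.]
(-0.11, -0.021, 0.015) [379. 241.]
(-0.068, 0.024, 0.034) [223. 115.]
(-0.068, -0.024, 0.034) [408. 114.]
(-0.052, 0.024, 0.034) [218.  48.]
(-0.052, -0.024, 0.034) [412.  47.]
```

View pics/w4.png

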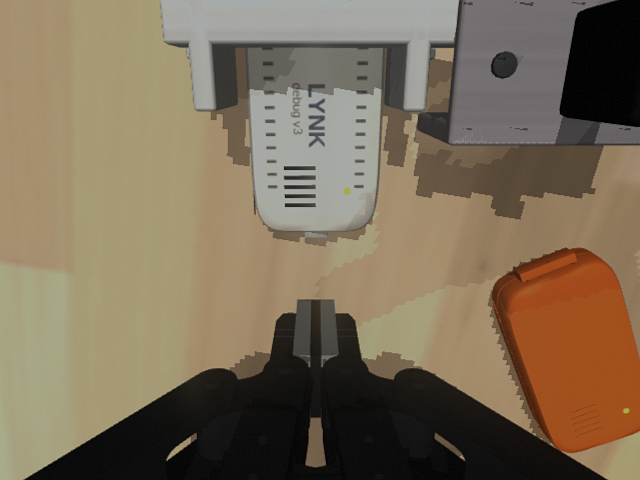

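The wrist view shows the probe lying straight in the mouth (rear edge at row ~232, header front at row ~47), centred between the walls at px 215 and 405. I'm pushing it in with shut fingers.

Call:
arm_command --commands '[0.012,0,0,0,0,0,0,0.02,0,0,0,0,0,0,0.027,0,0,0,0,0,0,0.034,0,0,0,0,0,0,0.041,0,0,0,0,0,0,0.048,0,0,0,0,0,0,0.055,0,0,0,0,0,0,0.058,0,0,0,0,0,0]'

```text
t: 14.5
eef_pos: [0.5021, 0.185, 0.0068]
tool_rot: [-0.0, 0.643, 0.766, 0.0]
contact_force: [-0.8, -0.3, -0.1]
gripper_width: 0.006
grasp_force: 0.2
```

Call:
arm_command --commands '[0.005,0,0,0,0,0,0,0.01,0,0,0,0,0,0,0.014,0,0,0,0,0,0,0.018,0,0,0,0,0,0,0.018,0,0,0,0,0,0,0.018,0,0,0,0,0,0]'

```text
t: 15.1
eef_pos: [0.4992, 0.2018, 0.0068]
tool_rot: [-0.0, 0.643, 0.765, 0.0]
contact_force: [0.2, -0.8, -0.5]
gripper_width: 0.001
grasp_force: 0.0
```

```bash
python3 - <<'E'
from h import *
go(b2w(-.069,0,.007),10)
E
```

```text
t 15.1 shift [-0.0002 -0.0006 -0.0002] turn [ 0.  -0.  -0.1] F [ 0.2 -0.8 -0.5] g 0.0 q [-0.71  0.59  0.26  2.05 -0.29  0.53 -0.06]
```

Call:
arm_command --commands '[-0.03,0,0,0,0,0,0,-0.07,0,0,0,0,0,0,-0.08,0,-0.04,0,0,0,0,-0.08,0,-0.08,0,0,0,0,-0.08,0,-0.1,0,0,0,0,-0.08,0,-0.1,0,0,0,0]'

```text
t: 15.7
eef_pos: [0.5151, 0.123, 0.1098]
tool_rot: [0.001, 0.644, 0.765, 0.003]
contact_force: [0.5, 0.6, -0.2]
gripper_width: 0.001
grasp_force: 0.0
```

```bash
python3 - <<'E'
from h import *
from station import read_camera
w=read_camera('wrist')
a=cv2.resize(w['img'][100:350,180:500,::-1],None,fx=2,fy=2);cv2.imwrite('pics/w5.png',a)
go(b2w(-.057,-.096,.107),10)
for p in((-.058,.021,.015),(-.058,-.021,.015),(-.068,.024,.034),(-.052,.024,.034),(-.07,0,.015)):print(p,((proj(w,b2w(*p))-[180,100])*2).round(0))
E
```

```text
t 15.75 shift [0.0922 0.0944 0.0015] turn [ 0.18 -0.06 -0.14] F [ 0.1  0.3 -0.9] g 0.0 q [-0.62  0.41  0.34  2.03 -0.2   0.72  0.01]
(-0.058, 0.021, 0.015) [177. -61.]
(-0.058, -0.021, 0.015) [340. -62.]
(-0.068, 0.024, 0.034) [159. -20.]
(-0.052, 0.024, 0.034) [156. -91.]
(-0.07, 0, 0.015) [259. -13.]
```

View pics/w5.png

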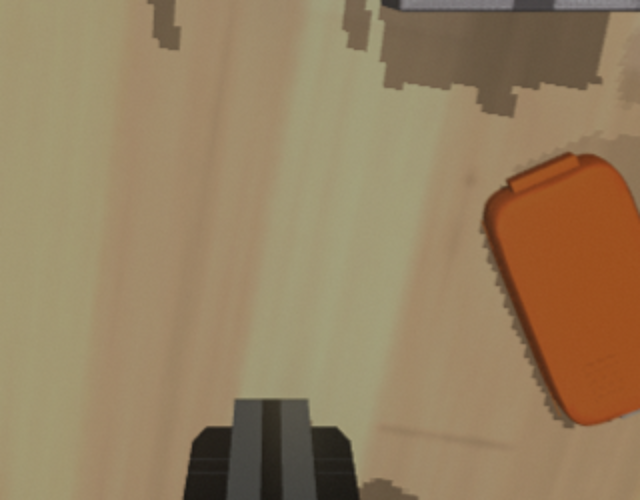

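The crop missed the mouth: it shows only bench, the orange look-alike and the fingers, with nothing white beyond x=-70 (which would be at row -13). I'll measure the rear edge from pixels instead.

```bash
python3 - <<'E'
from h import *
from station import read_camera
w=read_camera('wrist');h=cv2.cvtColor(w['img'],cv2.COLOR_RGB2HSV)
for y in(.012,0,-.012):
    print(y,[(int(x*1000),*(int(k) for k in h[tuple(int(round(k)) for k in proj(w,b2w(x,y,.015))[::-1])][1:])) for x in np.arange(-.085,-.045,.002)])
E
```

```text
0.012 [(-85, 85, 159), (-83, 86, 158), (-81, 87, 159), (-79, 88, 160), (-77, 84, 158), (-75, 86, 158), (-73, 87, 159), (-71, 87, 152), (-68, 87, 103), (-66, 86, 104), (-64, 85, 105), (-62, 85, 105), (-60, 87, 106), (-58, 82, 87), (-56, 33, 62), (-54, 27, 85), (-52, 27, 93), (-50, 29, 98), (-48, 9, 147), (-46, 7, 156), (-44, 6, 163)]
0 [(-85, 82, 158), (-83, 83, 157), (-81, 81, 158), (-79, 83, 156), (-77, 81, 157), (-75, 80, 156), (-73, 82, 156), (-71, 82, 149), (-68, 80, 111), (-66, 82, 112), (-64, 80, 112), (-62, 80, 112), (-60, 76, 111), (-58, 28, 92), (-56, 33, 84), (-54, 27, 114), (-52, 29, 114), (-50, 26, 118), (-48, 7, 142), (-46, 7, 153), (-44, 5, 161)]
-0.012 [(-85, 69, 160), (-83, 69, 159), (-81, 71, 159), (-79, 72, 159), (-77, 75, 157), (-75, 74, 158), (-73, 71, 158), (-71, 74, 155), (-68, 86, 110), (-66, 81, 110), (-64, 81, 110), (-62, 84, 106), (-60, 78, 104), (-58, 78, 105), (-56, 32, 87), (-54, 26, 100), (-52, 26, 107), (-50, 25, 112), (-48, 7, 144), (-46, 3, 153), (-44, 6, 164)]
```

The probe's rear is at x ≈ -58 mm, beyond -70. Before descending I'll check the rail post's height.

```bash
python3 - <<'E'
from h import *
s=pickle.load(open('v0.pkl','rb'))['scene'];g=cv2.cvtColor(s['img'],cv2.COLOR_RGB2GRAY)
for z in(0,.034,.04,.05,.06): print(z,proj(s,b2w(-.046,-.102,z)).round(1))
u=int(round(proj(s,b2w(-.046,-.102,.034))[0]))
print(g[205:250:2,u-8:u+10:2])
go(b2w(-.057,-.092,.107),10)
E
```

```text
0 [304.8 231.8]
0.034 [304.6 216.3]
0.04 [304.6 213.5]
0.05 [304.6 208.9]
0.06 [304.5 204.2]
[[185 185 187 188 187 190 191 178 174]
 [187 184 184 187 191 191 174 199 202]
 [184 186 188 187 184 193 195 196 198]
 [193 192 193 192 194 193 192 194 196]
 [193 195 190 192 193 192 196 195 195]
 [200 191  88  76 109 175 195 195 196]
 [202 199 167 149  88 129 195 195 193]
 [205 207 205 190 125 132 197 195 196]
 [206 193 154 139 125 136 201 202 203]
 [178 142 140 136 131 170 202 202 203]
 [141 139 141 156 144 188 193 203 203]
 [142 147 147 162 137 188 198 203 202]
 [178 157 163 163 138 192 202 206 204]
 [188 167 168 164 136 146 157 185 204]
 [186 199 198 165 142 144 138 155 188]
 [179 175 170 162 147 140 139 142 152]
 [195 192 170 140 140 142 142 169 195]
 [176 150 141 140 139 150 176 197 197]
 [127 149 144 146 169 191 197 197 197]
 [135 154 165 204 201 201 198 197 197]
 [140 189 210 211 210 207 204 201 198]
 [184 212 211 210 209 212 210 208 205]
 [170 196 198 210 212 210 210 210 211]]
t 15.8 shift [0.0921 0.0915 0.    ] turn [ 0.04 -0.02 -0.11] F [-0.4 -0.4 -0.3] g -0.0 q [-0.62  0.41  0.34  2.04 -0.2   0.72  0.01]
```

The post tops out at about 37 mm, so fingers at z=48 clear it. I'm going to the outer tab's far side.

Call:
arm_command --commands '[0.02,0.04,0,0,0,0,0,0.06,0.07,0,0,0,0,0,0.092,0.095,0,0,0,0,0,0.092,0.095,0,0,0,0,0,0.092,0.095,0,0,0,0,0,0.092,0.095,0.03,0,0,0,0,0.092,0.095,0.058,0,0,0,0,0.092,0.095,0.058,0,0,0,0]'

```text
t: 16.6
eef_pos: [0.5869, 0.2267, 0.0445]
tool_rot: [-0.002, 0.644, 0.765, -0.004]
contact_force: [-0.9, 0.3, -1.4]
gripper_width: 0.001
grasp_force: 0.0
```

```bash
python3 - <<'E'
from h import *
o,_=st();print(w2b(o['eef_pos']).round(4));go(b2w(-.057,-.02,.048),10)
E
```

```text
[-0.0595 -0.0912  0.0445]
t 16.6 shift [ 0.0023 -0.0713 -0.0029] turn [-0.5   0.18 -0.21] F [-0.9  0.3 -1.4] g 0.0 q [-0.68  0.64  0.29  1.81 -0.26  0.73 -0.08]
```

Call:
arm_command --commands '[0,0,-0.001,0,0,0,0,0,-0.006,-0.001,0,0,0,0,0,-0.012,-0.001,0,0,0,0,0,-0.018,-0.001,0,0,0,0,0,-0.024,-0.001,0,0,0,0,0,-0.03,-0.001,0,0,0,0,0,-0.036,-0.001,0,0,0,0,0,-0.042,-0.001,0,0,0,0]'

```text
t: 17.4
eef_pos: [0.5491, 0.2228, 0.0501]
tool_rot: [0.0, 0.643, 0.765, 0.0]
contact_force: [2.3, -0.1, 1.4]
gripper_width: -0.0
grasp_force: 1.2
```

Call:
arm_command --commands '[0,-0.006,0,0,0,0,0,0,-0.012,0,0,0,0,0,0,-0.018,0,0,0,0,0,0,-0.024,0,0,0,0,0,0,-0.028,0,0,0,0,0,0,-0.028,0,0,0,0,0]'

```text
t: 18.0
eef_pos: [0.5204, 0.2176, 0.0495]
tool_rot: [-0.001, 0.643, 0.766, -0.001]
contact_force: [0.2, 0.4, -0.8]
gripper_width: 0.004
grasp_force: 0.0
```

```bash
python3 - <<'E'
from h import *
o,_=st();print(w2b(o['eef_pos']).round(4));go(b2w(-.057,-.0195,.048),10)
E
```

```text
[-0.057  -0.0242  0.0495]
t 18.0 shift [-0.     -0.0047  0.0015] turn [-0.11  0.01 -0.09] F [ 0.2  0.4 -0.8] g 0.0 q [-0.73  0.55  0.29  1.97 -0.25  0.65 -0.11]
```

Call:
arm_command --commands '[0,-0.002,0,0,0,0,0,0,-0.004,0,0,0,0,0,0,-0.005,0,0,0,0,0,0,-0.006,0,0,0,0,0,0,-0.006,0,0,0,0,0]'

```text
t: 18.5
eef_pos: [0.5156, 0.2166, 0.0497]
tool_rot: [-0.0, 0.644, 0.765, -0.0]
contact_force: [1.5, 0.7, -1.4]
gripper_width: -0.001
grasp_force: 0.6
```

Call:
arm_command --commands '[0,-0.001,0,0,0,0,0,0,-0.002,0,0,0,0,0,0,-0.002,0,0,0,0,0]'

```text
t: 18.8
eef_pos: [0.5139, 0.2164, 0.0498]
tool_rot: [0.0, 0.644, 0.765, 0.0]
contact_force: [2.6, 0.4, -2.1]
gripper_width: -0.002
grasp_force: 1.2
```

Call:
arm_command --commands '[0,-0.001,0,0,0,0,0,0,-0.002,0,0,0,0,0,0,-0.002,0,0,0,0,0]'

```text
t: 19.1
eef_pos: [0.5138, 0.2164, 0.0501]
tool_rot: [0.001, 0.644, 0.765, 0.002]
contact_force: [7.1, 1.9, -5.4]
gripper_width: -0.005
grasp_force: 3.5
```

Call:
arm_command --commands '[0,-0.001,0,0,0,0,0,0,-0.002,0,0,0,0,0,0,-0.002,0,0,0,0,0]'

```text
t: 19.4
eef_pos: [0.5137, 0.2164, 0.0504]
tool_rot: [0.002, 0.644, 0.765, 0.003]
contact_force: [11.1, 2.3, -8.9]
gripper_width: -0.0
grasp_force: 5.7
```

Call:
arm_command --commands '[0,0.014,0,0,0,0,0,0,0.018,0,0,0,0,0,0,0.018,-0.04,0,0,0,0,-0.04,0.018,-0.08,0,0,0,0,-0.08,0.018,-0.12,0,0,0,0,-0.12,0.018,-0.14,0,0,0,0,-0.12,0.018,-0.14,0,0,0,0,-0.12,0.018,-0.14,0,0,0,0]'

```text
t: 20.2
eef_pos: [0.5483, 0.0988, 0.1906]
tool_rot: [0.0, 0.645, 0.764, 0.0]
contact_force: [-0.1, 0.4, -0.6]
gripper_width: 0.001
grasp_force: 0.0
```

```bash
python3 - <<'E'
from h import *
from station import read_camera
w=read_camera('wrist');cv2.imwrite('pics/w6.png',w['img'][:,:,::-1]);go(b2w(-.057,0,.1),10)
E
```

```text
t 20.25 shift [ 0.1195 -0.0307  0.0896] turn [-0.06 -0.05 -0.15] F [-0.5  0.4 -0.1] g 0.0 q [-0.61  0.34  0.39  1.91 -0.16  0.92  0.03]
```

View pics/w6.png

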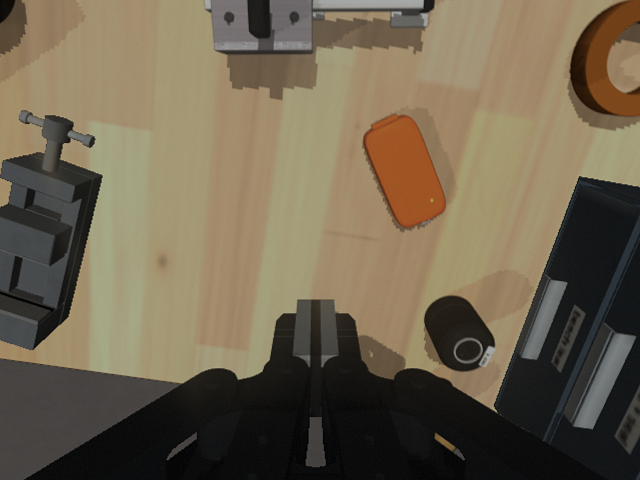

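The outer door is shut over the mouth (plate and tab at px (260,25)), no probe is left outside, the orange look-alike is untouched at (405,170), and the arm is clear. The door also stopped firmly at 11 N.

```bash
python3 -c "
from station import hand_in;print(hand_in())"
```

```text
the job is handed in; nothing more can be done
None
```

The job is handed in: the inner door was seated with a 13 N push before the outer door was opened, the white probe is fully inside, and the outer door is shut against its stop, at about 20 s on the robot's clock.

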